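# Sweep bearings through the gate of a sorting board

## Robot

A 6-joint arm with a two-finger parallel gripper is mounted at the origin on the work surface. World frame = base frame: x ahead of the robot, y to its left, z up, the work surface at z = 0. Lengths are in m, angles in degrees, forces in N, time in s.
With the tool pointing down it reaches from about 0.3 to 0.75 m from the base axis. Payload 8.5 kg.
Tool frame: the origin (TCP) lies on the centre line of the jaws, within the pads' length; the fingertips stand 22 mm ahead of it and the grasp point (between the pads) lies 3 mm ahead of it (env.tip_reach is the distance from the TCP to the fingertips, in m); y points along the fingers, z is the direction in which the jaws open and shut, and the axes are right-handed (so a half turn about y gives the same grasp; the last joint's range is limited). The gripper opens to 85 mm and grips with 20 to 120 N. Pads are 22 mm wide; open, the fingers measure 114 mm over their backs; the gripper's body (76 mm by 85 mm) begins 54 mm behind the grasp point. The pads swing forward as they close: fully open they stand 13 mm farther back than shut.
Start: joints at [-86.763, 21.807, 74.336, -0, 83.858, -12.336], TCP at [0.148, -0.53, 0.253] pointing down, gripper open.
Joint ranges: [-178.18, 178.18], [-50.72, 133.34], [12.68, 142.11], [-81.47, 261.47], [9.98, 163.14], [-165.26, 165.26]. Speed limits (degrees/s): [136.94, 136.94, 180, 180, 180, 180].

## Interface

Orientations are given as a 3x3 rotation matrix whose columns are the frame's x, y, z axes.
In Python, from rig import env, get_image gives the robot as it stands. The module is installed in compiled form; this text tells all that it offers.
- The arm moves only by the tool carry_out, never from a script. Its argument "targets" is a list that holds one entry, the list of rows, each a list of 7 numbers: the closure, from 0 (fully open) to 1 (shut), then the shift along the world's x, y, z in mm, then the turn, a rotation vector about the world's x, y, z in degrees. In form: [[[claw, dx, dy, dz, ax, ay, az], ...]]. A call has 1 to 20 rows; each row is the pose to reach, as a shift and turn from the pose commanded when the call began; what a row does not reach only later rows make up. A row lasts 1/12 s, in which the tool goes at most 41.7 mm and 7.16 degrees, less where a joint would pass 70% of its speed; a pose out of reach is approached as far as the arm can. A call with a gripper value outside its range is refused whole. The fingers move at their own pace and stop on an object; "squeeze" is the grip in N (left out, the last holds). Time passes only in rows, so rows that repeat a pose let the fingers close. It gives the time, the measured TCP pose, the force and the opening at its end, in the units of the state.
- env.observe(): the state, without advancing time (a new reading comes with each control period).
- get_image(name): name is "scene" or "top" or "wrist"; returns a dict with "img" (480x640x3 uint8, red, green, blue), "fx", "fy", "cx", "cy" (pixels), "rvec" (rotation vector, rad) and "tvec" (3), from world to camera coordinates, as OpenCV has them. Camera axes: x right, y down, z forward; pixel columns grow to the right and rows downward; lengths in m; the calibration is good to about 2 mm. A picture is of the moment at which its call begins. There is no depth.
- env.close_job(): hands the job in, once; it reports no verdict.
The state is a dict: "time_s": time; "q": joint angles; "qvel": joint speeds; "joint_efforts": joint torques, N m; "position": TCP position; "tool_rot": TCP orientation; "ft_force": force on the tool from outside, world axes, zero at the start; "wrist_torque": the same for the moment, N m; "grip_width": finger opening in m.
Only numpy, scipy, OpenCV 4.12 (cv2) and the standard library are available. Lean on these libraries where they do the work, as an engineer would, in place of code of your own. Each camera call takes 0.05 s, during which the arm holds its last target.

## Task

On the wooden sorting board, sweep the three ball bearings with the blue seals one at a time through the gap in the red fence, so that each drops into the slot behind it. Push them along the board from the side with the fingertips: do not pinch, pin down or lift them. Leave the two black knobs where they stand on the board, and do not disturb the other things on the table.

Things in the scene. Friction and masses are not known exactly. Their poses are not given: they have to be found in the camera images.
- board: Fixed wooden sorting board, 300 (x) by 291 mm (y), flat deck 58 mm above the table. Origin at table level, x and y along its sides, z up. Deck: x -150 to 150, y -130 to +80 mm, with 5 mm high dark strips at those edges. Along y = +80 mm runs a red fence 16 mm high, 12 mm thick, broken only by the gate at x 0. The five loose pieces start about 100 mm from x 0, y +30, in a half circle, in any order.
- gate (a point): Middle of the gate, at deck height (board x 0, y +80, z 58 mm): a 44 mm gap between two round steel posts (12 mm diameter, 16 mm high) that end the fence. The deck edge, where the slot begins, runs through this point along x. Axes as the board: +y leads through the gate into the slot.
- slot (a point): Middle of the mouth of the slot behind the gate, at deck height (board x 0, y +111, z 58 mm): an open-topped pocket 50 mm wide (x), 62 mm long (y +80 to +142 mm), 52 mm deep, blue floor. A bearing pushed until its centre is about 14 mm past the deck edge falls in by itself. Axes as the board.
- bearing1_center (a point): Centre, half-way up, of a loose ball bearing lying flat on the deck: steel disc 32 mm in diameter and 12 mm thick with a blue seal ring and dark bore on top, about 35 to 65 g; it slides when pushed from the side. The three bearings are alike.
- bearing2_center (a point): Centre, half-way up, of a loose ball bearing lying flat on the deck: steel disc 32 mm in diameter and 12 mm thick with a blue seal ring and dark bore on top, about 35 to 65 g; it slides when pushed from the side. The three bearings are alike.
- bearing3_center (a point): Centre, half-way up, of a loose ball bearing lying flat on the deck: steel disc 32 mm in diameter and 12 mm thick with a blue seal ring and dark bore on top, about 35 to 65 g; it slides when pushed from the side. The three bearings are alike.
- knob1_center (a point): Centre, half-way up, of a loose black plastic control knob with a white pointer mark on top, standing on the deck: 28 mm across the foot, 21 mm across the top, 18 mm tall, about 20 g. To be left alone.
- knob2_center (a point): Centre, half-way up, of a loose black plastic control knob with a white pointer mark on top, standing on the deck: 28 mm across the foot, 21 mm across the top, 18 mm tall, about 20 g. To be left alone.
- mug: Blue ceramic mug, 80 mm across, 95 mm tall, origin under its centre; bystander on the table.
- oil: Yellow oil bottle with red cap, 52 mm across, 130 mm tall, origin under its centre; bystander.
- tape: Grey roll of tape lying flat, 100 mm across, 24 mm tall, origin under its centre; bystander.
- screwdriver: Screwdriver lying on the table, about 0.2 m long along its x; bystander.
- bearing1: The same bearing, with its origin at the centre of its underside, 6 mm below the centre.
- bearing2: The same bearing, with its origin at the centre of its underside, 6 mm below the centre.
- bearing3: The same bearing, with its origin at the centre of its underside, 6 mm below the centre.
Things that resemble listed ones, but are neither listed nor needed, are in the scene too. What is shaped like the bearing3 but green or orange is not meant. What is shaped like the bearing2 but green is not meant.

How it is judged:
By the outcome, as a careful person would: the job done as asked, in the order asked, and still so for the second after the job is handed in, with the robot touching nothing.
It also fails if it takes over 62 s, if anything falls off the work surface, if the arm or the gripper's body presses on something with over 40 N, if the wrist force passes 120 N, or if a joint passes its speed limit or range.

## Working session

There is one attempt and no reset: what is moved stays moved. The work goes in short steps, Python scripts to look and compute and a tool call to move; the robot and the scene stay as the last step left them, time stands still between calls to the robot, and variables do not carry over. Pictures are saved under pics/ and viewed, and the job is handed in when it is done.

Besides the shell and the picture viewer there is one more tool, called after "Request:" as name(argument=value, ...) on one line, values as JSON. carry_out: Moves the arm, as the interface text tells. Its arguments: {"type":"object","properties":{"targets":{"type":"array"},"squeeze":{"type":"number"}},"required":["targets"]}

```bash
mkdir -p pics; cat > h.py <<'E'
import numpy as np,cv2
from rig import env,get_image
def save(n,fn):
    d=get_image(n); cv2.imwrite('pics/'+fn,d['img'][:,:,::-1]); np.savez('pics/'+fn+'.npz',**d); return d
def ray(d,uv,z):
    R=cv2.Rodrigues(np.array(d['rvec'],float))[0]; t=np.array(d['tvec'],float).ravel()
    uv=np.atleast_2d(uv).astype(float)
    r=np.c_[(uv[:,0]-d['cx'])/d['fx'],(uv[:,1]-d['cy'])/d['fy'],np.ones(len(uv))]@R
    c=-R.T@t
    return c+r*((z-c[2])/r[:,2])[:,None]
def proj(d,P):
    K=np.array([[d['fx'],0,d['cx']],[0,d['fy'],d['cy']],[0,0,1]],float)
    return cv2.projectPoints(np.atleast_2d(P).astype(float),np.array(d['rvec'],float),np.array(d['tvec'],float),K,None)[0][:,0]
E
python3 - <<'E'
from h import *
s=env.observe(); print(s, env.tip_reach)
for n in ['top','scene','wrist']:
    d=save(n,n+'0.png'); R=cv2.Rodrigues(np.array(d['rvec'],float))[0]; print(n,d['fx'],-R.T@np.array(d['tvec']).ravel())
E
```

```text
{'time_s': 0.0, 'q': array([-8.67617652e+01,  2.18410093e+01,  7.43842398e+01, -8.57994319e-04,
        8.38590646e+01, -1.23358535e+01]), 'qvel': array([-0.0636667 ,  0.00769656,  0.05596409,  0.04537379,  0.10687614,
       -0.08609798]), 'joint_efforts': array([ 3.50345081e-04, -4.48459589e+01, -2.31271344e+01, -1.54494151e-04,
        4.83600015e-03,  4.33412112e-06]), 'position': array([ 0.14764476, -0.52953977,  0.25271461]), 'tool_rot': array([[-9.63283668e-01, -9.79897205e-05,  2.68485690e-01],
       [-2.68485541e-01,  1.46835954e-03, -9.63282595e-01],
       [-2.99841731e-04, -9.99998917e-01, -1.44075558e-03]]), 'ft_force': array([0.29197686, 0.90060753, 0.22368578]), 'wrist_torque': array([-0.0626652 , -0.01852407,  0.00842899]), 'grip_width': 0.0855799399384369} 0.022
top 511.914283098198 [0.27591712 0.00718456 1.23604534]
scene 560.9358811049659 [ 1.2181148  -0.46380924  0.9557211 ]
wrist 355.81528567277707 [ 0.22187239 -0.50745082  0.37373053]
```

View pics/top0.png

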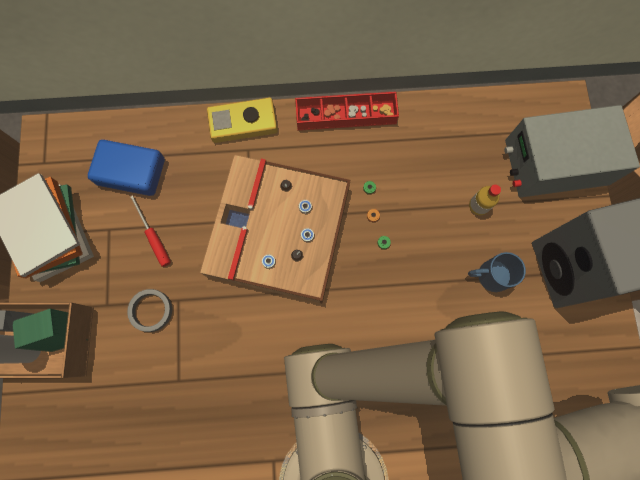

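View pics/scene0.png

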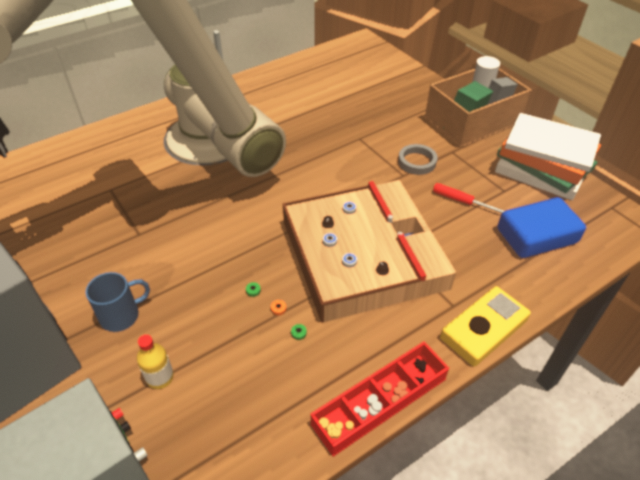

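View pics/wrist0.png

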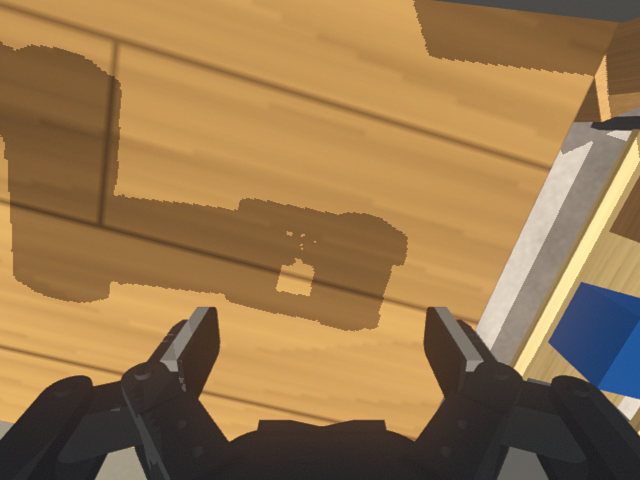

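The top view shows the board around (275,230). The fence runs along the left side of the board and the gate is near (243,220). The bearings are at (305,206), (307,235) and (268,261), and the knobs at (286,185) and (297,255). Next I'll measure these precisely.

```bash
python3 - <<'E'
from h import *
d=dict(np.load('pics/top0.png.npz')); im=d['img'][:,:,::-1].copy()
c=cv2.resize(im[140:310,190:360],None,fx=3.5,fy=3.5,interpolation=cv2.INTER_CUBIC); cv2.imwrite('pics/crop_top.png',c)
e=dict(np.load('pics/scene0.png.npz'))
c=cv2.resize(e['img'][170:330,270:470,::-1],None,fx=3.5,fy=3.5,interpolation=cv2.INTER_CUBIC); cv2.imwrite('pics/crop_scene.png',c)
for p in [(0,0),(639,0),(0,479),(243,220)]: print(p,ray(d,p,.058)[0].round(3))
hsv=cv2.cvtColor(im,cv2.COLOR_BGR2HSV)
roi=np.zeros(im.shape[:2],np.uint8); roi[140:310,190:360]=1
def comps(m,amin=10):
    n,l,s,ce=cv2.connectedComponentsWithStats((m.astype(np.uint8)&roi))
    return [(s[i,4],ce[i].round(2),s[i,:4]) for i in range(1,n) if s[i,4]>=amin]
# bearings: not wood (low sat / bluish)
b=im[:,:,0].astype(int); r=im[:,:,2].astype(int)
print('blue',*comps(b>r+5),sep='\n')
print('red',*comps((r>140)&(im[:,:,1]<70)),sep='\n')
print('dark',*comps(im.max(2)<70),sep='\n')
E
```

```text
(0, 0) [1.254 0.792 0.058]
(639, 0) [ 1.137 -0.9    0.058]
(0, 479) [0.073 0.706 0.058]
(243, 220) [0.605 0.172 0.058]
blue
(np.int32(59), array([304.88, 205.58]), array([300, 201,  11,  10], dtype=int32))
(np.int32(225), array([237.77, 219.14]), array([228, 212,  20,  15], dtype=int32))
(np.int32(64), array([307.05, 234.31]), array([302, 229,  11,  11], dtype=int32))
(np.int32(67), array([267.97, 260.58]), array([263, 255,  11,  12], dtype=int32))
red
(np.int32(212), array([256.91, 181.32]), array([249, 159,  17,  46], dtype=int32))
(np.int32(239), array([236.74, 254.24]), array([228, 230,  18,  49], dtype=int32))
dark
(np.int32(35), array([285.71, 187.31]), array([281, 183,  10,   8], dtype=int32))
(np.int32(43), array([230.33, 215.26]), array([226, 210,  15,  14], dtype=int32))
(np.int32(34), array([297.18, 256.85]), array([292, 251,  11,  10], dtype=int32))
```

View pics/crop_top.png

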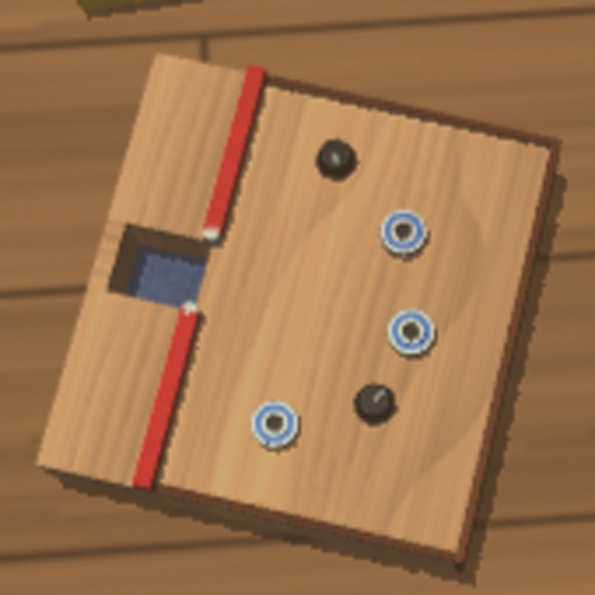

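View pics/crop_scene.png

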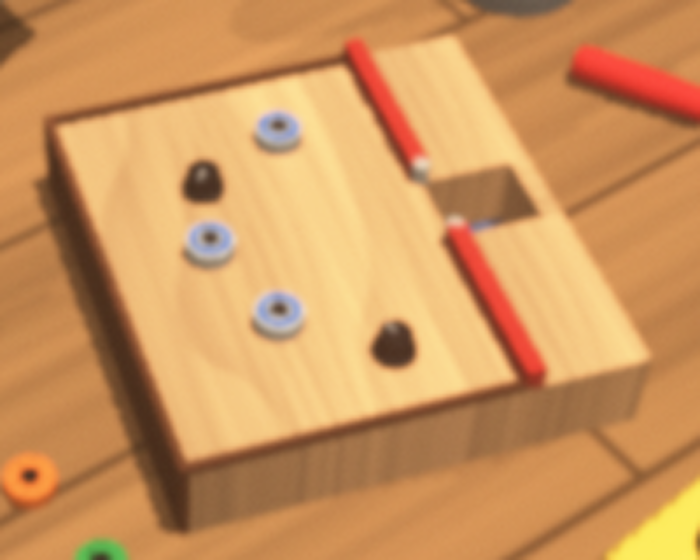

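```bash
cat > fit.py <<'E'
from h import *
def kab(B,W):
    B=np.array(B,float);W=np.array(W)[:,:2]
    bc,wc=B.mean(0),W.mean(0); H=(B-bc).T@(W-wc)
    a=np.arctan2(H[0,1]-H[1,0],H[0,0]+H[1,1]); R=np.array([[np.cos(a),-np.sin(a)],[np.sin(a),np.cos(a)]])
    t=wc-R@bc; return R,t,np.degrees(a),(B@R.T+t-W)*1000
E
python3 - <<'E'
from fit import *
d=dict(np.load('pics/top0.png.npz'));e=dict(np.load('pics/scene0.png.npz'))
ct=lambda p:np.array(p)/3.5+[190,140]-.36
cs=lambda p:np.array(p)/3.5+[270,170]-.36
B=[];W=[]
def add(dd,f,px,b,z): 
    W.append(ray(dd,f(px),z)[0]);B.append(b)
add(d,ct,(211,233),(.028,.080),.074);add(d,ct,(190,307),(-.028,.080),.074)
add(d,ct,(155,55),(.15,.161),.058);add(d,ct,(40,465),(-.15,.161),.058)
add(d,ct,(560,143),(.15,-.130),.063);add(d,ct,(464,556),(-.15,-.130),.063)
R,t,a,r=kab(B,W);print('top',a,t,r.round(1).tolist())
n=len(B);
add(e,cs,(420,160),(-.028,.080),.074);add(e,cs,(455,220),(.028,.080),.074)
add(e,cs,(455,37),(-.15,.161),.058);add(e,cs,(650,358),(.15,.161),.058)
add(e,cs,(47,120),(-.15,-.130),.063);add(e,cs,(185,465),(.15,-.130),.063)
R2,t2,a2,r2=kab(B[n:],W[n:]);print('scene',a2,t2,r2.round(1).tolist())
R3,t3,a3,r3=kab(B,W);print('both',a3,t3,r3.round(1).tolist())
np.savez('board.npz',R=R3,t=t3)
# bearings, knobs
for nm,dd,off,roi in [('top',d,0,(190,140,360,310)),('scene',e,1,(270,170,470,330))]:
    im=dd['img'].astype(int); m=np.zeros(im.shape[:2],np.uint8);x0,y0,x1,y1=roi
    m[y0:y1,x0:x1]=(im[y0:y1,x0:x1,2]>im[y0:y1,x0:x1,0]+5)
    cn,_=cv2.findContours(m,cv2.RETR_EXTERNAL,cv2.CHAIN_APPROX_NONE)
    for c in cn:
        if len(c)<8: continue
        (x,y),rr=cv2.minEnclosingCircle(c); h=cv2.convexHull(c); M=cv2.moments(h)
        if M['m00']<20: continue
        p=(M['m10']/M['m00'],M['m01']/M['m00']); w=ray(dd,p,.070)[0]
        print(nm,'blue',np.round(p,1),round(rr,1),w.round(4),((w[:2]-t3)@R3*1000).round(1))
for nm,dd,f,ps in [('top',d,ct,[(336,159),(375,403)]),('scene',e,cs,[(397,330),(203,170)])]:
    for p in ps:
        w=ray(dd,f(p),.074)[0];print(nm,'knob',w.round(4),((w[:2]-t3)@R3*1000).round(1))
E
```

```text
top -16.884876048958333 [0.58320896 0.07955494] [[-0.3, -4.2], [-3.3, -3.9], [2.2, 1.8], [0.4, 3.7], [4.3, 0.9], [-3.4, 1.7]]
scene -17.03488341305255 [0.58253819 0.08044195] [[0.2, -3.1], [0.9, -4.1], [-1.8, 2.9], [1.3, 3.7], [-3.5, 2.4], [3.0, -1.7]]
both -16.959786134545304 [0.58287362 0.07999839] [[-0.5, -3.8], [-3.5, -3.4], [2.1, 2.0], [0.3, 4.3], [3.8, 1.2], [-3.8, 2.4], [0.4, -3.6], [1.1, -4.5], [-1.8, 2.3], [1.5, 3.5], [-3.1, 1.7], [3.6, -2.0]]
top blue [268.  260.5] 5.7 [0.5009 0.116  0.07  ] [-88.9  10.5]
top blue [307.  234.2] 5.6 [0.557  0.0219 0.07  ] [ -7.8 -63.1]
top blue [237.8 219.1] 10.3 [0.6051 0.1825 0.07  ] [ -8.6 104.5]
top blue [304.9 205.5] 5.5 [0.6272 0.0224 0.07  ] [ 59.2 -42.1]
scene blue [349.4 258.3] 5.9 [0.6273 0.0216 0.07  ] [ 59.6 -42.9]
scene blue [329.6 238. ] 5.7 [0.557  0.0209 0.07  ] [ -7.5 -64.1]
scene blue [349.1 206. ] 5.2 [0.5012 0.1142 0.07  ] [-88.1   8.9]
top knob [0.6801 0.0651 0.074 ] [97.4 14.1]
top knob [0.5089 0.0486 0.074 ] [-61.6 -51.6]
scene knob [0.681  0.0676 0.074 ] [97.5 16.7]
scene knob [0.5088 0.0494 0.074 ] [-61.9 -50.9]
```

```bash
cat > g.py <<'E'
from h import *
b=np.load('board.npz');ux,vy=b['R'][:,0],b['R'][:,1];G=np.array([.6068,.1603])
def W(u,v): return G+ux*u/1000+vy*v/1000
def UV(p): d=(np.array(p)[:2]-G)*1000; return np.array([d@ux,d@vy])
E
python3 - <<'E'
from g import *
print(W(-7.1,-188),W(0,0),ux,vy)
E
```

```text
[ 0.5451691  -0.01745276] [0.6068 0.1603] [ 0.95650973 -0.29170044] [0.29170044 0.95650973]
```

Request:
carry_out(targets=[[[0.3,22,28,0,0,0,3],[0.9,44,57,0,0,0,6.4],[0.9,66,85,0,0,0,9.6],[0.9,88,114,0,0,0,12.8],[0.9,110,142,0,0,0,16],[0.9,132,171,0,0,0,19],[0.9,155,199,0,0,0,22],[0.9,177,228,0,0,0,25.5],[0.9,199,256,0,0,0,29],[0.9,221,284,-10,0,0,32],[0.9,243,313,-20,0,0,35],[0.9,265,341,-30,0,0,38],[0.9,287,370,-40,0,0,41.5],[0.9,309,398,-50,0,0,45],[0.9,331,427,-60,0,0,48],[0.9,353,455,-70,0,0,51],[0.9,375,483,-85,0,0,54],[0.9,397,512,-100,0,0,57.4],[0.9,397,512,-120,0,0,57.4],[0.9,397,512,-130,0,0,57.4]]])

```text
time_s: 1.82
position: [0.5444, -0.0161, 0.1209]
tool_rot: [[-0.29, -0.003, 0.957], [-0.957, 0.001, -0.29], [0.0, -1.0, -0.003]]
ft_force: [-0.1, 0.3, -0.6]
grip_width: 0.0088
```

View wrist.

```bash
python3 - <<'E'
from g import *
d=save('wrist','w1.png')
im=d['img'].astype(int)
m=(im[:,:,2]>im[:,:,0]+5).astype(np.uint8)
n,l,s,c=cv2.connectedComponentsWithStats(m)
for i in range(1,n):
    if s[i,4]>100:
        print(s[i],c[i].round(1),UV(ray(d,c[i],.07)[0]).round(1))
print(proj(d,[[*W(-28,0),.074],[*W(28,0),.074]]), env.observe()['position'],UV(env.observe()['position']))
E
```

```text
[ 107    8   61   67 1748] [137.2  40.8] [-89.8 -72.9]
[ 440  139   55   55 1289] [466.5 165.4] [  58.3 -125.4]
[ 300  184   52   51 1156] [325.3 208.7] [  -8.6 -146.5]
[528 331  40  34 786] [548.2 347.6] [ 116.8 -225.9]
[[ 272.84539684 -191.78276681]
 [ 430.25329223 -191.86450665]] [ 0.54333306 -0.01703097  0.11994932] [  -8.97922132 -188.13212739]
```

View pics/w1.png

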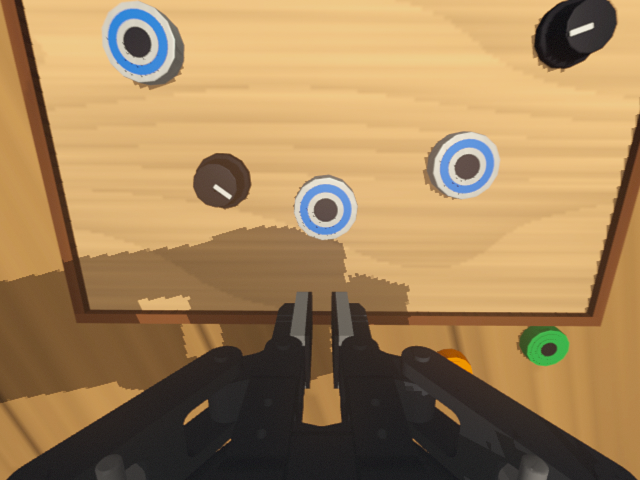

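The wrist view shows bearing B at (325,209), centred ahead of the fingertips, and all three bearings agree with the earlier fixes to about 1.5 mm. Next I lower and push.

Request:
carry_out(targets=[[[0.9,0,0,-12,0,0,0],[0.9,0,0,-24,0,0,0],[0.9,0,0,-32,0,0,0],[0.9,0,0,-36,0,0,0],[0.9,3,7.5,-36,0,0,0],[0.9,6,15,-36,0,0,0],[0.9,8.5,22.5,-36,0,0,0],[0.9,11.5,30,-36,0,0,0],[0.9,14.5,37.5,-36,0,0,0],[0.9,17,45,-36,0,0,0],[0.9,20,52.5,-36,0,0,0],[0.9,23,60,-36,0,0,0],[0.9,26,67.5,-36,0,0,0],[0.9,28.5,75,-36,0,0,0],[0.9,31.5,82.5,-36,0,0,0],[0.9,34.5,90,-36,0,0,0],[0.9,37,97.5,-36,0,0,0],[0.9,40,105,-36,0,0,0],[0.9,43,112.5,-36,0,0,0],[0.9,46,120,-36,0,0,0]]])

```text
time_s: 3.53
position: [0.5909, 0.103, 0.0873]
tool_rot: [[-0.293, -0.0, 0.956], [-0.956, -0.0, -0.293], [0.0, -1.0, -0.0]]
ft_force: [-0.0, 0.3, 0.4]
grip_width: 0.0086
```

```bash
cat > look.py <<'E'
from g import *
import sys
d=save('wrist',sys.argv[1])
im=d['img'].astype(int)
m=(im[:,:,2]>im[:,:,0]+5).astype(np.uint8)
n,l,s,c=cv2.connectedComponentsWithStats(m)
for i in range(1,n):
    if s[i,4]>100:
        print(s[i],c[i].round(1),UV(ray(d,c[i],.07)[0]).round(1))
o=env.observe();print(proj(d,[[*W(-28,0),.074],[*W(28,0),.074]]).round(), o['position'],UV(o['position']),o['ft_force'])
E
python3 look.py w2.png
```

```text
[  273    36    99   126 11818] [321.7  97.9] [-0.3 29.5]
[ 291  230   62   58 1549] [321.3 258.1] [ -0.6 -32.3]
[  94  318   58   51 1241] [122.7 342.5] [-90.  -72.7]
[[248. 182.]
 [397. 181.]] [0.59128796 0.10408619 0.08734222] [  1.56017509 -58.29392492] [-0.92746121  0.75289971  0.16901239]
```

View pics/w2.png

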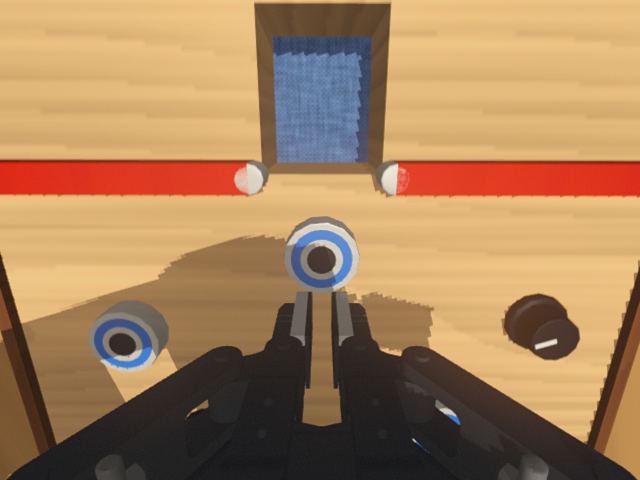

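The wrist view puts bearing B at (321,258), midway between the posts at (250,178) and (395,178), with the fingers in line. I'll push it through.

Request:
carry_out(targets=[[[0.9,1.8,5.9,0,0,0,0],[0.9,3.6,11.8,0,0,0,0],[0.9,5.4,17.7,0,0,0,0],[0.9,7.2,23.6,0,0,0,0],[0.9,9,29.5,0,0,0,0],[0.9,10.8,35.4,0,0,0,0],[0.9,12.6,41.3,0,0,0,0],[0.9,14.4,47.2,0,0,0,0],[0.9,16.2,53.1,0,0,0,0],[0.9,18,59,0,0,0,0],[0.9,18,59,0,0,0,0],[0.9,12,39,0,0,0,0],[0.9,3,10,0,0,0,0],[0.9,0,0,10,0,0,0],[0.9,0,0,40,0,0,0],[0.9,0,0,50,0,0,0]]])

```text
time_s: 4.92
position: [0.5918, 0.1014, 0.1409]
tool_rot: [[-0.294, 0.005, 0.956], [-0.956, -0.0, -0.294], [-0.001, -1.0, 0.004]]
ft_force: [0.5, 0.8, 1.5]
grip_width: 0.0086
```

```bash
python3 look.py w3.png
```

```text
[ 281   55   77   99 5313] [318.6 102.8] [-0.1 29.8]
[146 271  44  40 746] [167.4 289.7] [-90.1 -73.2]
[[265. 164.]
 [373. 164.]] [0.59232795 0.10199638 0.14182725] [  3.16453222 -59.98948233] [1.12815484 0.65083477 0.87105997]
```

View pics/w3.png

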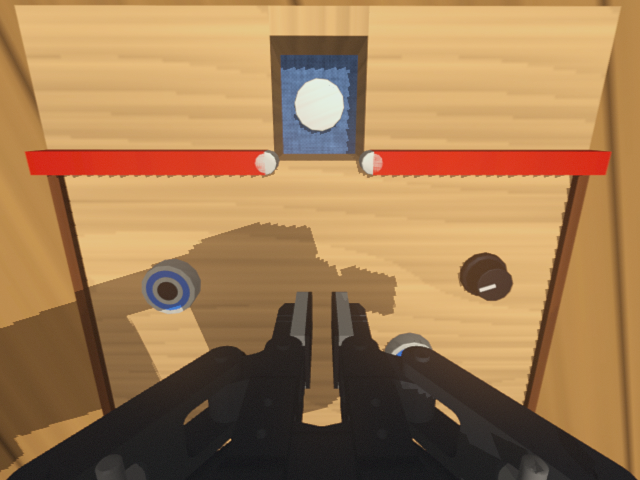

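Bearing B is in the slot, showing as a white disc at (320,104). For the next bearing, C, I move behind it with the tool turned 38°.

Request:
carry_out(targets=[[[0.9,8,-19,0,0,0,6.3],[0.9,17,-38,0,0,0,12.6],[0.9,25,-57,0,0,0,18.9],[0.9,33,-77,0,0,0,25.2],[0.9,41,-96,0,0,0,31.5],[0.9,49.5,-115,0,0,0,37.8],[0.9,49.5,-115,-15,0,0,37.8]]])

```text
time_s: 5.55
position: [0.6426, -0.0159, 0.1239]
tool_rot: [[0.358, 0.006, 0.934], [-0.934, -0.002, 0.358], [0.004, -1.0, 0.005]]
ft_force: [-0.5, -0.6, 0.6]
grip_width: 0.0084
```

```bash
python3 look.py w4.png
```

```text
[ 295  179   51   51 1109] [320.1 204.1] [  57.9 -125.1]
[110 352  40  32 784] [129.6 366.9] [  29.5 -269.4]
[303 384  28  30 533] [316.7 398.9] [ 129.9 -221.1]
[[ 345. -211.]
 [ 458.  -91.]] [ 0.64012617 -0.01402382  0.11919192] [  82.7271432  -157.02117305] [-1.1571964 -0.0910078 -3.4144743]
```

View pics/w4.png

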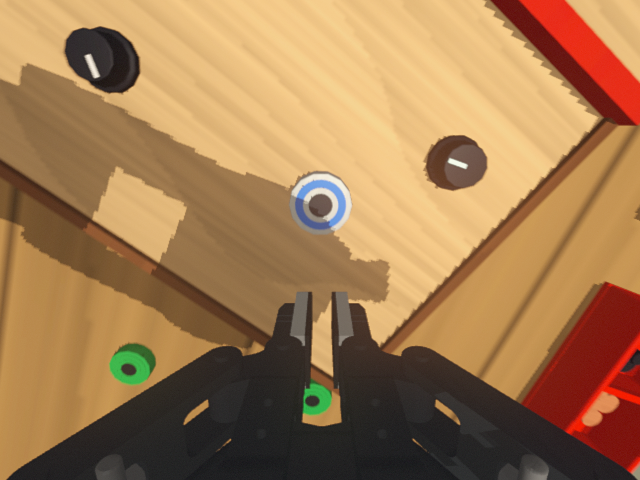

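Request:
carry_out(targets=[[[0.9,0,0,-15,0,0,0],[0.9,0,0,-28,0,0,0],[0.9,0,0,-35,0,0,0],[0.9,-2.7,7.2,-35,0,0,0],[0.9,-5.5,14.4,-35,0,0,0],[0.9,-8.2,21.6,-35,0,0,0],[0.9,-11,28.8,-35,0,0,0],[0.9,-13.7,36,-35,0,0,0],[0.9,-16.5,43.3,-35,0,0,0],[0.9,-19.2,50.5,-35,0,0,0],[0.9,-22,57.7,-35,0,0,0],[0.9,-24.7,64.9,-35,0,0,0],[0.9,-27.5,72,-35,0,0,0],[0.9,-30.2,79.4,-35,0,0,0],[0.9,-33,86.6,-35,0,0,0],[0.9,-35.7,93.8,-35,0,0,0],[0.9,-38.5,101,-35,0,0,0],[0.9,-31,82,-35,0,0,0],[0.9,-29,77,-5,0,0,0],[0.9,-29,77,15,0,0,0]]])

```text
time_s: 7.27
position: [0.6114, 0.0635, 0.1381]
tool_rot: [[0.354, -0.0, 0.935], [-0.935, -0.0, 0.354], [-0.0, -1.0, -0.0]]
ft_force: [0.9, 0.5, 1.4]
grip_width: 0.0086
```

```bash
python3 look.py w5.png
```

```text
[ 349    0  113  120 4881] [404.8  56. ] [-5.4 21.3]
[ 124   80   53   55 1285] [149.9 106.8] [-90.6 -73.3]
[ 296  148   50   50 1067] [320.4 172.5] [ -3.7 -47.1]
[[340.  61.]
 [428. 137.]] [0.61286648 0.0639859  0.14252119] [ 33.89751607 -90.35577571] [ 1.14394009 -0.42952101  3.66707924]
```

View pics/w5.png

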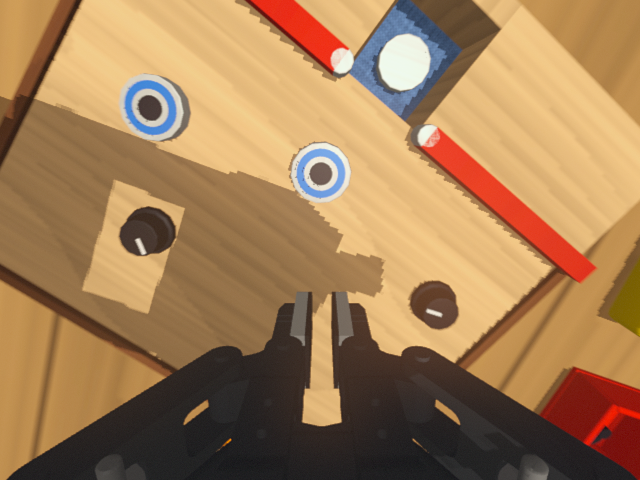

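Request:
carry_out(targets=[[[0.9,-5,2.4,0,0,0,-6.3],[0.9,-10.5,4.8,0,0,0,-12.6],[0.9,-16,7.3,0,0,0,-18.9],[0.9,-21,9.7,0,0,0,-25.2],[0.9,-26.5,12,0,0,0,-31.5],[0.9,-31.7,14.6,0,0,0,-37.8],[0.9,-31.7,14.6,-15,0,0,-37.8],[0.9,-31.7,14.6,-15,0,0,-37.8]]])

```text
time_s: 7.98
position: [0.5781, 0.0794, 0.1204]
tool_rot: [[-0.293, -0.004, 0.956], [-0.956, 0.0, -0.293], [0.001, -1.0, -0.004]]
ft_force: [-0.3, -0.5, -1.1]
grip_width: 0.0088
```

```bash
python3 look.py w6.png
```

```text
[ 289    0   87  111 6579] [331.2  53.9] [-1.6 23.2]
[ 301  188   52   51 1146] [326.5 212.2] [ -3.5 -47. ]
[ 134  239   51   47 1007] [159.1 261.6] [-89.9 -73. ]
[[271. 111.]
 [398. 110.]] [0.57866356 0.07921339 0.12134439] [ -3.25977891 -85.7675464 ] [-0.23363072  0.22440131 -0.63632457]
```

View pics/w6.png

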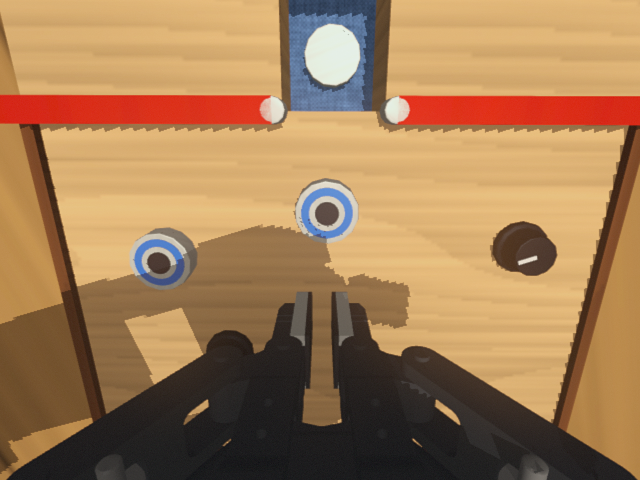

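Request:
carry_out(targets=[[[0.9,1,-0.3,-15,0,0,0],[0.9,1.9,-0.6,-28,0,0,0],[0.9,1.9,-0.6,-35,0,0,0],[0.9,4.1,5,-35,0,0,0],[0.9,6.3,10.6,-35,0,0,0],[0.9,8.5,16.2,-35,0,0,0],[0.9,10.7,21.8,-35,0,0,0],[0.9,12.9,27.4,-35,0,0,0],[0.9,15,33,-35,0,0,0],[0.9,17.2,38.7,-35,0,0,0],[0.9,19.4,44.3,-35,0,0,0],[0.9,21.2,50,-35,0,0,0],[0.9,22.9,55.8,-35,0,0,0],[0.9,24.7,61.5,-35,0,0,0],[0.9,26.4,67.3,-35,0,0,0],[0.9,28.2,73,-35,0,0,0],[0.9,29.9,78.7,-35,0,0,0],[0.9,31.7,84.5,-35,0,0,0],[0.9,31.7,84.5,-35,0,0,0]]])

```text
time_s: 9.62
position: [0.6114, 0.1644, 0.0873]
tool_rot: [[-0.292, 0.0, 0.956], [-0.956, 0.0, -0.292], [-0.0, -1.0, 0.0]]
ft_force: [-0.3, -0.1, 0.1]
grip_width: 0.0086
```

Request:
carry_out(targets=[[[0.9,-6,-20,0,0,0,0],[0.9,-16,-50,0,0,0,0],[0.9,-17,-55,20,0,0,0],[0.9,-17,-55,50,0,0,0]]])

```text
time_s: 9.95
position: [0.5925, 0.1064, 0.1354]
tool_rot: [[-0.295, -0.007, 0.955], [-0.955, -0.0, -0.295], [0.002, -1.0, -0.006]]
ft_force: [1.5, 0.7, 0.2]
grip_width: 0.0086
```

```bash
python3 look.py w7.png
```

```text
[ 283   61   79  100 3427] [320.1 108.2] [-0.6 31.7]
[145 282  45  41 814] [167.1 301.8] [-90.7 -74.1]
[[267. 175.]
 [377. 174.]] [0.59569711 0.10724177 0.14340242] [  4.8570847  -53.98943132] [1.66656845 0.61062453 6.20889318]
```

View pics/w7.png

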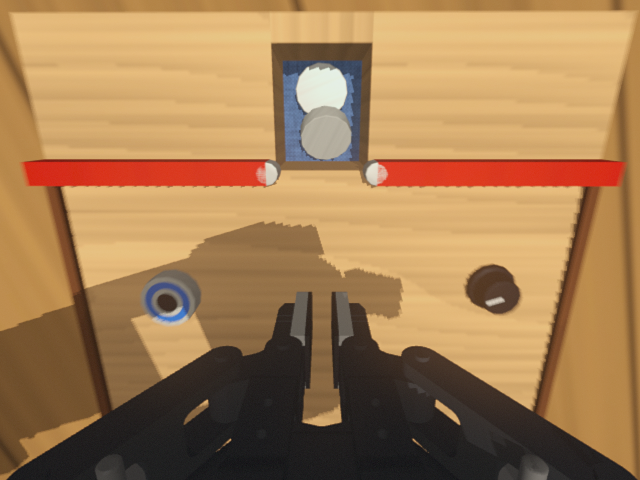

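Two bearings are in the slot now, at (321,90) and (326,133). I'll move behind the last one, A.

Request:
carry_out(targets=[[[0.9,-12,0.8,0,0,0,-6.6],[0.9,-24,1.5,0,0,0,-13.2],[0.9,-36,2.3,0,0,0,-19.8],[0.9,-48,3,0,0,0,-26.4],[0.9,-60,3.8,0,0,0,-33],[0.9,-72,4.6,0,0,0,-39.6],[0.9,-84,5.3,0,0,0,-46.2],[0.9,-96,6.1,0,0,0,-52.8],[0.9,-108,6.9,0,0,0,-59.4],[0.9,-121,7.6,0,0,0,-66],[0.9,-133,8.4,0,0,0,-72.7],[0.9,-133,8.4,-15,0,0,-72.7],[0.9,-133,8.4,-15,0,0,-72.7]]])

```text
time_s: 11.08
position: [0.46, 0.1167, 0.1211]
tool_rot: [[-1.0, -0.002, 0.005], [-0.005, -0.0, -1.0], [0.002, -1.0, 0.0]]
ft_force: [-0.8, 0.4, -0.6]
grip_width: 0.0084
```

```bash
python3 look.py w8.png
```

```text
[161   0  32   9 111] [179.6   2.9] [-25.5  10.4]
[ 299  180   53   51 1168] [325.  204.8] [-89.4 -73.2]
[[ 200.   15.]
 [ 230. -153.]] [0.46074954 0.11670275 0.12193257] [-126.98135188  -84.30417407] [-0.18360802 -0.36114915 -0.49224388]
```

View pics/w8.png

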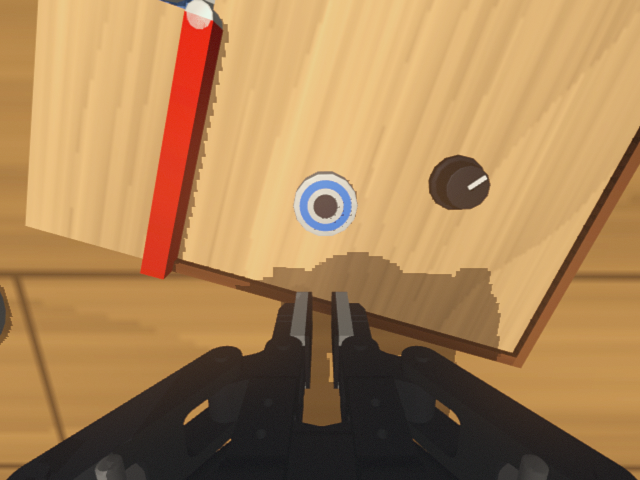

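Request:
carry_out(targets=[[[0.9,4,-1,-12,0,0,0],[0.9,4,-1,-26,0,0,0],[0.9,4,-1,-35,0,0,0],[0.9,11,-1,-35,0,0,0],[0.9,18,-1,-35,0,0,0],[0.9,25,-1,-35,0,0,0],[0.9,32,-1,-35,0,0,0],[0.9,40,-1,-35,0,0,0],[0.9,48,-1,-35,0,0,0],[0.9,56,-1,-35,0,0,0],[0.9,64,-1,-35,0,0,0],[0.9,72,-1,-35,0,0,0],[0.9,80,-1,-35,0,0,0],[0.9,88,-1,-35,0,0,0],[0.9,96,-1,-35,0,0,0],[0.9,104,-1,-35,0,0,0],[0.9,106,-1,-35,0,0,0],[0.9,86,-1,-35,0,0,0],[0.9,80,-1,-5,0,0,0],[0.9,80,-1,15,0,0,0]]])

```text
time_s: 12.8
position: [0.5397, 0.1159, 0.1381]
tool_rot: [[-1.0, -0.002, 0.005], [-0.005, 0.0, -1.0], [0.002, -1.0, -0.0]]
ft_force: [0.6, -0.4, 0.8]
grip_width: 0.0086
```

```bash
python3 look.py w9.png
```

```text
[ 170   73   81   39 1207] [204.9  91.5] [20.3 21.2]
[ 162  129   76   42 1049] [199.6 152.7] [-9.4 18. ]
[ 298  148   50   50 1063] [322.2 172. ] [ -0.1 -45.4]
[[224. 198.]
 [249.  88.]] [0.54222257 0.11587901 0.14222956] [-48.81132274 -61.32637114] [ 2.86932832 -0.32767705  3.96853858]
```

View pics/w9.png

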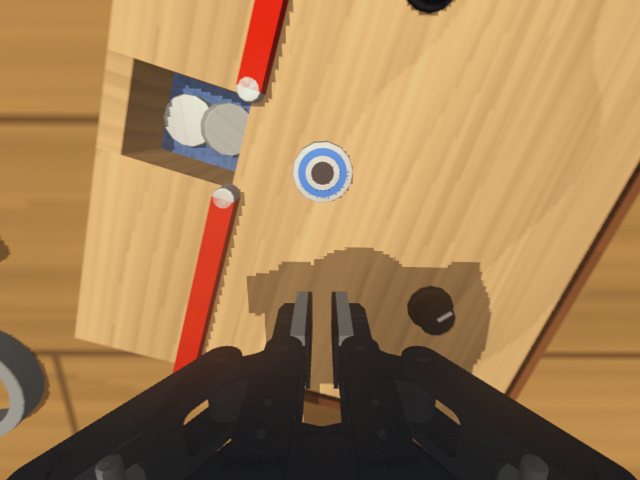

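Request:
carry_out(targets=[[[0.9,4,-3.3,0,0,0,6.6],[0.9,8,-6.5,0,0,0,13.2],[0.9,11.5,-9.8,0,0,0,19.8],[0.9,15.5,-13,0,0,0,26.4],[0.9,19,-16.3,0,0,0,33],[0.9,23,-19.6,0,0,0,39.6],[0.9,27,-22.8,0,0,0,46.2],[0.9,31,-26,0,0,0,52.8],[0.9,35,-29.4,0,0,0,59.4],[0.9,39,-32.6,0,0,0,66],[0.9,42.3,-35.9,0,0,0,72.7],[0.9,42.3,-35.9,-15,0,0,72.7],[0.9,42.3,-35.9,-15,0,0,72.7]]])

```text
time_s: 13.93
position: [0.5827, 0.0797, 0.1202]
tool_rot: [[-0.293, -0.003, 0.956], [-0.956, 0.0, -0.293], [0.001, -1.0, -0.003]]
ft_force: [-0.3, -0.2, -1.7]
grip_width: 0.0086
```

```bash
python3 look.py w10.png
```

```text
[ 281    2   46  112 2227] [292.6  59.5] [-14.   22.6]
[ 331    2   38  113 1880] [356.6  52.6] [13.7 25.2]
[ 298  187   53   51 1154] [324.  211.7] [ -0.4 -45.1]
[[262. 115.]
 [388. 114.]] [0.58287666 0.07981069 0.12123324] [  0.59585667 -83.96725487] [-0.52804781  0.32148507  0.57716005]
```

View pics/w10.png

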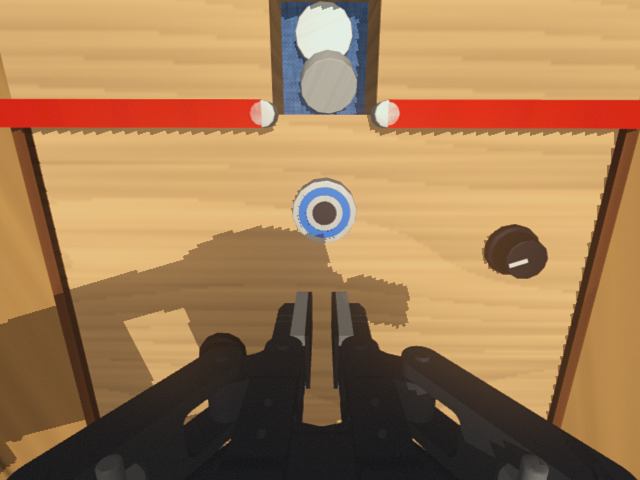

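Bearing A is at (324,212), in line with the fingers and the gate (centre column 325). I'll push it straight through.

Request:
carry_out(targets=[[[0.9,0.5,-0.1,-15,0,0,0],[0.9,1,-0.3,-28,0,0,0],[0.9,1,-0.3,-35,0,0,0],[0.9,2.7,5.4,-35,0,0,0],[0.9,4.5,11.2,-35,0,0,0],[0.9,6.2,17,-35,0,0,0],[0.9,8,22.7,-35,0,0,0],[0.9,9.7,28.4,-35,0,0,0],[0.9,11.5,34,-35,0,0,0],[0.9,13.2,40,-35,0,0,0],[0.9,15,45.6,-35,0,0,0],[0.9,16.7,51.4,-35,0,0,0],[0.9,18.5,57,-35,0,0,0],[0.9,20.2,62.8,-35,0,0,0],[0.9,22,68.6,-35,0,0,0],[0.9,23.7,74.3,-35,0,0,0],[0.9,25.5,80,-35,0,0,0],[0.9,27,85,-35,0,0,0],[0.9,27,85,-35,0,0,0]]])

```text
time_s: 15.57
position: [0.6106, 0.1658, 0.0873]
tool_rot: [[-0.292, 0.0, 0.956], [-0.956, 0.0, -0.292], [-0.0, -1.0, 0.0]]
ft_force: [-0.2, -0.4, -0.4]
grip_width: 0.0085
```

Request:
carry_out(targets=[[[0.9,-6,-20,0,0,0,0],[0.9,-16,-50,0,0,0,0],[0.9,-17,-55,20,0,0,0],[0.9,-17,-55,50,0,0,0],[0.9,-17,-55,85,0,0,0],[0.9,-17,-55,110,0,0,0],[0.9,-17,-55,110,0,0,0],[0.9,-17,-55,110,0,0,0]]])

```text
time_s: 16.23
position: [0.5937, 0.1097, 0.1985]
tool_rot: [[-0.293, 0.003, 0.956], [-0.956, -0.0, -0.293], [-0.001, -1.0, 0.003]]
ft_force: [-0.8, 1.0, -1.5]
grip_width: 0.0084
```

```bash
python3 look.py w11.png; python3 -c "
from h import *
d=save('scene','s11.png');cv2.imwrite('pics/s11c.png',cv2.resize(d['img'][150:340,250:490,::-1],None,fx=3,fy=3))"
```

```text
[ 290   80   61   79 1919] [319.2 112.6] [-0.7 35.5]
[[279. 168.]
 [362. 168.]] [0.59316605 0.10970704 0.19694583] [  1.7169773  -52.36968635] [-0.43090408  0.87079045 -0.2708442 ]
```

View pics/w11.png

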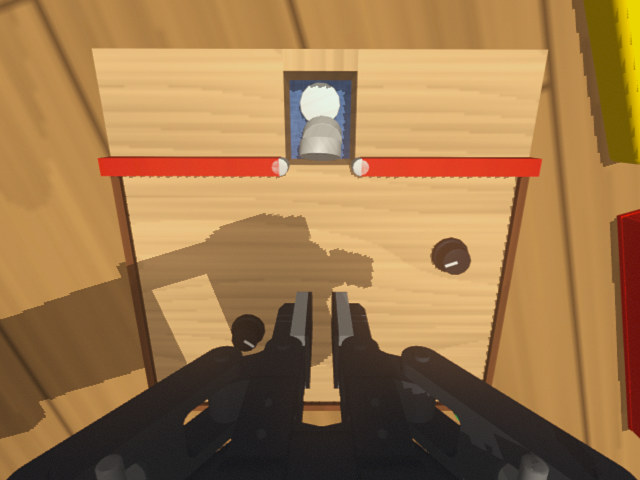

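View pics/s11c.png

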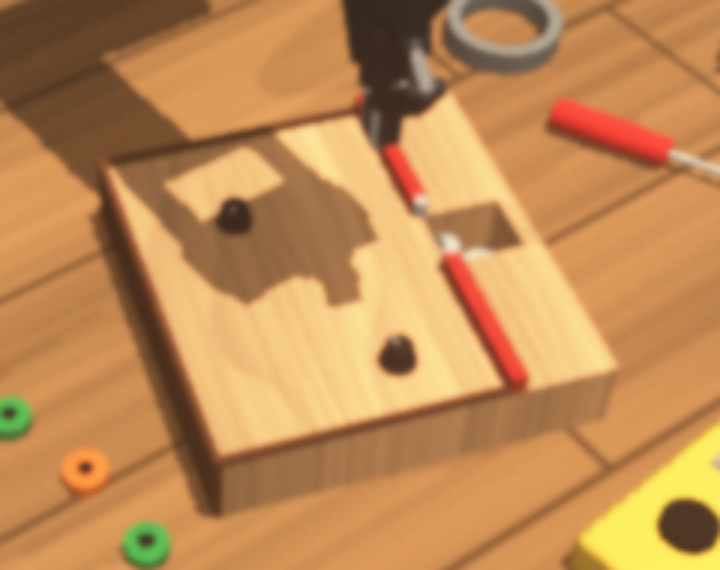

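```bash
python3 -c "
from h import *
d=np.load('pics/w11.png.npz')
cv2.imwrite('pics/w11c.png',cv2.resize(d['img'][60:190,260:380,::-1],None,fx=4.5,fy=4.5,interpolation=cv2.INTER_CUBIC))"
```

```text
(no output)
```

View pics/w11c.png

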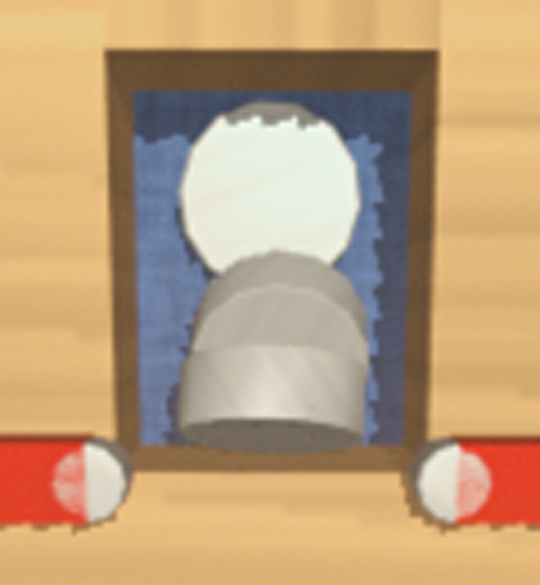

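```bash
python3 -c "
from g import *
a=np.load('pics/scene0.png.npz')['img'];
d=np.load('pics/s11.png.npz')['img']
D=np.abs(a.astype(int)-d).max(2)>60
n,l,s,c=cv2.connectedComponentsWithStats(D.astype(np.uint8))
for i in range(1,n):
  if s[i,4]>15: print(s[i],c[i].round())
for im in(a,d):
  m=(im.max(2)<60).astype(np.uint8)
  for x,y in((383,268),(328,222)):
    r=m[y-14:y+14,x-12:x+12]; yy,xx=np.nonzero(r); print(x,y,len(xx),xx.mean()-12,yy.mean()-14)
print(env.observe()['qvel'].round(2))
"
```

```text
[  0   0  52  43 816] [23. 21.]
[131   0  33  14 276] [146.   5.]
[ 315    0  117  119 7815] [364.  56.]
[ 245   19   75  194 4999] [284. 122.]
[160  39  22  24 198] [171.  50.]
[260  46   8  11  47] [264.  50.]
[222  55  42  40 950] [241.  71.]
[169  83  20  29 284] [179.  96.]
[160  85  18  38 344] [168. 107.]
[193  86  13   3  27] [199.  87.]
[405  89  20  12  61] [415.  96.]
[193  95   7   9  24] [196.  99.]
[392 112  14   7  35] [399. 115.]
[  0 118   9  40 213] [  3. 139.]
[ 362  120   44   79 2167] [381. 153.]
[167 125   6   5  19] [169. 127.]
[192 130  56  31 825] [219. 148.]
[241 130  31  26 386] [258. 142.]
[162 132  27  23 272] [174. 144.]
[   0  159  260   97 8297] [118. 201.]
[389 168   4   9  18] [390. 172.]
[ 289  194   86   58 2279] [337. 224.]
[397 228   6   5  21] [399. 230.]
[404 233   9   3  19] [408. 234.]
[342 254  14  13 137] [349. 260.]
383 268 0 nan nan
328 222 0 nan nan
383 268 0 nan nan
328 222 0 nan nan
[ 0.11  0.78  0.44 -0.05  0.12  0.04]<string>:12: RuntimeWarning: Mean of empty slice.
  ret = ret.dtype.type(ret / rcount)
```

```bash
python3 -c "
from h import *
print(env.close_job(), env.observe()['time_s'])"
```

```text
the job is handed in; nothing more can be done
the job is handed in; nothing more can be done
```

I swept all three blue-sealed bearings through the gate one at a time, and the job is handed in at about 16 s of the 62 s allowed. I used the nearly closed fingertips as a cradle. The middle bearing went straight in. The other two were first pushed to just in front of the gate, then straight through.

**Bearings:** The last wrist picture shows none left on the deck and all three in the slot. The third one rests tilted against the slot's near wall, on top of the others, but it looks well below deck level.

**Knobs:** Comparing the scene camera's first and last pictures, nothing changed around the knob at pixel (383,268). The other knob now lies in the arm's shadow, but I read it by eye at the same place, about (328,222). My numeric check of the knob positions failed because its dark-pixel mask came up empty.

**Other things on the table:** The arm's path stayed clear of them. The table items still visible in that last picture looked undisturbed, but I did not check each one separately.

**Forces:** Wrist force readings after each move stayed under about 7 N. The gripper ended about 117 mm above the deck, touching nothing.

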